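# Close up the paint pots in the rack

## Robot

A 7-joint arm with a two-finger parallel gripper is mounted at the origin on the work surface. World frame = base frame: x ahead of the robot, y to its left, z up, the work surface at z = 0. Lengths are in m, angles in degrees, forces in N, time in s.
With the tool pointing down it reaches from about 0.425 to 0.875 m from the base axis. Payload 4.7 kg.
Tool frame: the origin (TCP) lies at the very end of the fingers, on their centre line; the grasp point (between the pads) lies 19 mm behind it (r.grasp_offset is the z of the grasp point in the tool frame, in m); z points along the fingers, x is the direction in which the jaws open and shut, and the axes are right-handed (so a half turn about z gives the same grasp; the last joint's range is limited). The gripper opens to 85 mm and grips with 20 to 120 N. Pads are 22 mm wide; open, the fingers measure 114 mm over their backs; the gripper's body (76 mm by 85 mm) begins 54 mm behind the grasp point. The pads swing forward as they close: fully open they stand 13 mm farther back than shut.
Start: joints at [-73.505, 18.392, -4.016, 83.108, 1.295, 78.541, -3.26], TCP at [0.176, 0.626, 0.206] pointing down, gripper open.
Joint ranges: [-163.93, 163.93], [-17.29, 119.83], [-79.2, 71.16], [3.27, 140.29], [-89.18, 269.18], [5.43, 117.66], [-154.24, 154.24]. Speed limits (degrees/s): [147.25, 147.25, 180, 180, 180, 180, 180].

## Interface

Orientations are given as [roll, pitch, yaw] about the fixed x, y, z axes, in that order (R = Rz(yaw) Ry(pitch) Rx(roll)).
In Python, from cell import r gives the robot as it stands. Calls block until the motion is done:
- r.reach(position, orientation): joint-space move of the TCP to a pose.
- r.movel(position, orientation=None, vel=0.15): straight line of the TCP; orientation=None keeps the orientation; vel is the mean speed in m/s.
- r.move_j(angles): joint-space move.
- r.command_gripper(opening, f_grip=None): opening from 0.0 (shut) to 1.0 (fully open); f_grip is the grip in N (None keeps the last); returns when the fingers have stopped.
- r.hold(seconds).
- r.solve_ik(position, orientation): joint angles nearest the present ones, or None.
- r.grab_frame(name): name is "scene" or "side" or "wrist"; returns a dict with "pixels" (480x640x3 uint8, blue, green, red), "mtx" (3x3 intrinsics, pixels), "R" (3x3) and "t" (3): a world point X has camera coordinates R X + t. Camera axes: x right, y down, z forward; pixel columns grow to the right and rows downward; lengths in m; the calibration is good to about 2 mm. A picture is of the moment at which its call begins. There is no depth.
A pose or a line that the arm cannot do raises r.PlanningError and nothing moves.
- r.finish_job(): hands the job in, once; it reports no verdict.
Readings, each from a call of its own:
- r.current_time_s(): time.
- r.current_q(): joint angles.
- r.current_joint_vel(): joint speeds.
- r.current_joint_torque(): joint torques, N m.
- r.current_ee_pos(): TCP position.
- r.current_eef_rot(): TCP orientation.
- r.current_wrist_force(): force on the tool from outside, world axes, zero at the start.
- r.current_moment(): the same for the moment, N m.
- r.current_width(): opening from 0.0 (shut) to 1.0 (fully open).
Only numpy, scipy, OpenCV 4.12 (cv2) and the standard library are available. Lean on these libraries where they do the work, as an engineer would, in place of code of your own. Each camera call takes 0.05 s, during which the arm holds its last target. There are 200 camera calls.

## Task

Make room in the paint rack for the pots still to come back: in each of its two lanes push the whole row of four pots along, gently and as one train from the open end, until the leading pot is fully home against the end board and no gaps are left in the row. Push with the fingers only, never pick a pot up, and leave all pots standing upright in their lanes. Leave the two spare pots on the table, the brush mug and the paint tube alone.

Things in the scene. Friction and masses are not known exactly. Their poses are not given: they have to be found in the camera images.
- rack: Wooden paint-pot rack, cream lanes, blue side strips, fixed to the table. Origin: centre of its underside, on the table. z up; y along its two parallel lanes, from the blue end board at -y to the open end at +y (no wall); x across, away from the robot. The end board (124 x 12 x 50 mm high) is the end stop of both lanes: inner face at y = -176 mm. Strips flanking the lanes are 26 mm high, 8 mm wide, 12 mm between the lanes.
- near_stop (a point): End stop of the near lane: middle of the end board's inner face at lane floor level, 10 mm above the table, at rack x = -30 mm (the lane's centre line), y = -176 mm. Axes as the rack's: the lane runs from here along +y, 352 mm long, 48 mm wide.
- far_stop (a point): End stop of the far lane: the same point at rack x = +30 mm, y = -176 mm. The far lane is like the near one, 10 mm floor height, 352 mm long, 48 mm wide.
- pot_red: Closed round gouache pot, red lid and band, white body, straight-sided, 44 mm diameter, 46 mm tall, 50 to 100 g; origin at the centre of its underside, z up. It stands in the near lane, one of a row of four pots that touch at the start (in any colour order); the row starts 50 to 130 mm short of the end stop and slides with a few newtons at most.
- pot_yellow: Closed round gouache pot, yellow lid and band, white body, straight-sided, 44 mm diameter, 46 mm tall, 50 to 100 g; origin at the centre of its underside, z up. It stands in the near lane, one of a row of four pots that touch at the start (in any colour order); the row starts 50 to 130 mm short of the end stop and slides with a few newtons at most.
- pot_green: Closed round gouache pot, green lid and band, white body, straight-sided, 44 mm diameter, 46 mm tall, 50 to 100 g; origin at the centre of its underside, z up. It stands in the near lane, one of a row of four pots that touch at the start (in any colour order); the row starts 50 to 130 mm short of the end stop and slides with a few newtons at most.
- pot_white: Closed round gouache pot, white lid and band, white body, straight-sided, 44 mm diameter, 46 mm tall, 50 to 100 g; origin at the centre of its underside, z up. It stands in the near lane, one of a row of four pots that touch at the start (in any colour order); the row starts 50 to 130 mm short of the end stop and slides with a few newtons at most.
- pot_blue: Closed round gouache pot, blue lid and band, white body, straight-sided, 44 mm diameter, 46 mm tall, 50 to 100 g; origin at the centre of its underside, z up. It stands in the far lane, one of a row of four pots that touch at the start (in any colour order); the row starts 50 to 130 mm short of the end stop and slides with a few newtons at most.
- pot_orange: Closed round gouache pot, orange lid and band, white body, straight-sided, 44 mm diameter, 46 mm tall, 50 to 100 g; origin at the centre of its underside, z up. It stands in the far lane, one of a row of four pots that touch at the start (in any colour order); the row starts 50 to 130 mm short of the end stop and slides with a few newtons at most.
- pot_brown: Closed round gouache pot, brown lid and band, white body, straight-sided, 44 mm diameter, 46 mm tall, 50 to 100 g; origin at the centre of its underside, z up. It stands in the far lane, one of a row of four pots that touch at the start (in any colour order); the row starts 50 to 130 mm short of the end stop and slides with a few newtons at most.
- pot_turquoise: Closed round gouache pot, turquoise lid and band, white body, straight-sided, 44 mm diameter, 46 mm tall, 50 to 100 g; origin at the centre of its underside, z up. It stands in the far lane, one of a row of four pots that touch at the start (in any colour order); the row starts 50 to 130 mm short of the end stop and slides with a few newtons at most.
- spare_pink: A pot of the same kind and size with a pink lid, standing on the table off the rack's open end, waiting to be put back later: not to be touched. Origin: centre of its underside.
- spare_black: A pot of the same kind and size with a black lid, standing on the table off the rack's open end, waiting to be put back later: not to be touched. Origin: centre of its underside.
- brush_mug: Blue ceramic mug, 74 mm across, 95 mm tall, with paint brushes standing in it up to about 240 mm, beyond the rack's end board. Not to be disturbed. Origin: centre of its underside.
- paint_tube: Aluminium paint tube, 97 mm long (x, cap towards +x), 34 mm wide, 14 mm thick, lying on the table on the far side of the rack. Not to be disturbed. Origin: underside, middle of the body.
Things that resemble listed ones, but are neither listed nor needed, are in the scene too. There is more than one size of the pot_yellow; the one meant has the size given above.

How it is judged:
By the outcome, as a careful person would: the job done as asked, in the order asked, and still so for the second after the job is handed in, with the robot touching nothing.
It also fails if it takes over 48 s, if anything falls off the work surface, if the arm or the gripper's body presses on something with over 40 N, if the wrist force passes 120 N, or if a joint passes its speed limit or range.

## Working session

There is one attempt and no reset: what is moved stays moved. The work goes in short steps, each a Python script; the robot and the scene stay as the last script left them, time stands still between calls to the robot, and variables do not carry over. Pictures are saved under pics/ and viewed, on a budget of 10 in all, crops included, one or two more only if the job needs it, and the job is handed in when it is done.

```bash
ls; mkdir -p pics
python3 - <<'E'
from cell import r
import cv2,numpy as np
for n in("scene","side","wrist"):
    f=r.grab_frame(n); cv2.imwrite(f"pics/{n}0.png",f["pixels"]); np.savez(f"pics/{n}0.npz",**f)
    print(n,np.round(-f["R"].T@f["t"],3),np.round(f["R"][2],2))
print(r.current_time_s(),r.current_eef_rot(),r.grasp_offset)
E
```

```text
pics
scene [ 1.188 -0.399  0.701] [-0.61  0.43 -0.66]
side [0.156 0.517 0.474] [ 0.54 -0.64 -0.55]
wrist [0.102 0.646 0.374] [ 0.29 -0.08 -0.95]
0.15 [1.79996118e+02 8.74447255e-02 7.43148875e+01] -0.0187
```

View pics/scene0.png

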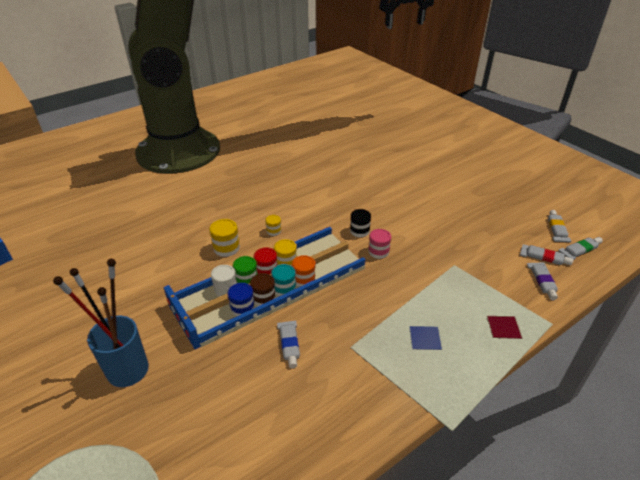

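View pics/side0.png

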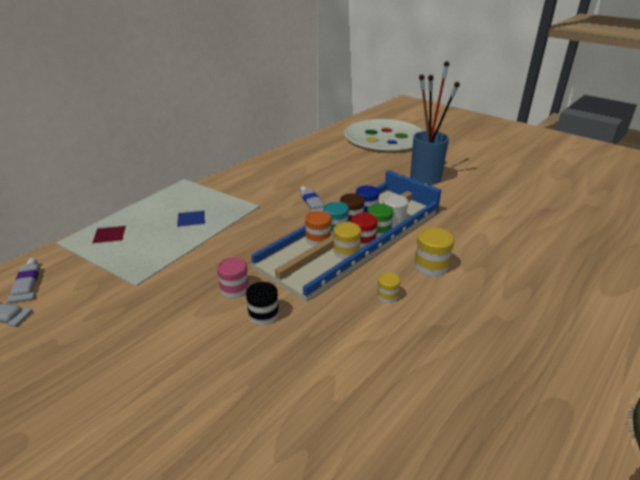

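Scene view: the near lane (robot side) holds white (223,278), green (245,268), red (265,260) and yellow (285,251). The far lane holds blue (241,297), brown (263,287), turquoise (284,278) and orange (304,268).
- **Yellow candidates:** a large pot at (224,238) and a small one at (273,226), both on the table, and the rack pot at (285,251). I choose the rack pot, because it is in the lane and matches its neighbours' size.
- **Spares:** black (361,222) and pink (380,243), just off the open end.

Next I triangulate and crop the rack.

```bash
cat > h.py <<'E'
import numpy as np,cv2
def load(n): return dict(np.load(f"pics/{n}.npz"))
def ray(f,p):
    c=-f["R"].T@f["t"]; d=f["R"].T@np.linalg.solve(f["mtx"],[p[0],p[1],1.]); return c,d/np.linalg.norm(d)
def plane(f,p,z):
    c,d=ray(f,p); return c+d*(z-c[2])/d[2]
def tri(f,p,g,q):
    P=[x["mtx"]@np.c_[x["R"],x["t"]] for x in(f,g)]
    X=cv2.triangulatePoints(P[0],P[1],np.array(p,float).reshape(2,1),np.array(q,float).reshape(2,1))[:,0]; return X[:3]/X[3]
def proj(f,X):
    c=f["R"]@np.asarray(X)+f["t"]; u=f["mtx"]@c; return u[:2]/u[2]
E
python3 - <<'E'
from h import *
a,b=load("scene0"),load("side0")
L=dict(yellow=((285,246),(347,230)),orange=((304,263),(318,218)),red=((265,255),(364,221)),white=((223,272),(393,200)),blue=((241,291),(368,191)),pink=((380,237),(232,266)),black=((361,216),(262,291)),small=((273,221),(389,280)),big=((224,228),(435,238)),
 openfar=((364,262),(254,255)),opennear=((331,233),(306,287)),boardnear=((168,291),(437,186)),boardfar=((196,338),(387,176)))
for k,(p,q) in L.items(): print(k,np.round(tri(a,p,b,q),3))
A=cv2.resize(a["pixels"][210:350,150:400],(800,448),interpolation=3)
cv2.imwrite("pics/crop.png",A)
E
```

```text
yellow [ 0.549 -0.016  0.054]
orange [ 0.61  -0.014  0.053]
red [ 0.547 -0.06   0.052]
white [ 0.546 -0.148  0.056]
blue [ 0.603 -0.146  0.054]
pink [0.629 0.159 0.042]
black [0.553 0.172 0.043]
small [0.442 0.022 0.03 ]
big [ 0.43  -0.085  0.055]
openfar [0.649 0.1   0.021]
opennear [0.535 0.104 0.018]
boardnear [ 0.519 -0.249  0.05 ]
boardfar [ 0.633 -0.253  0.034]
```

View pics/crop.png

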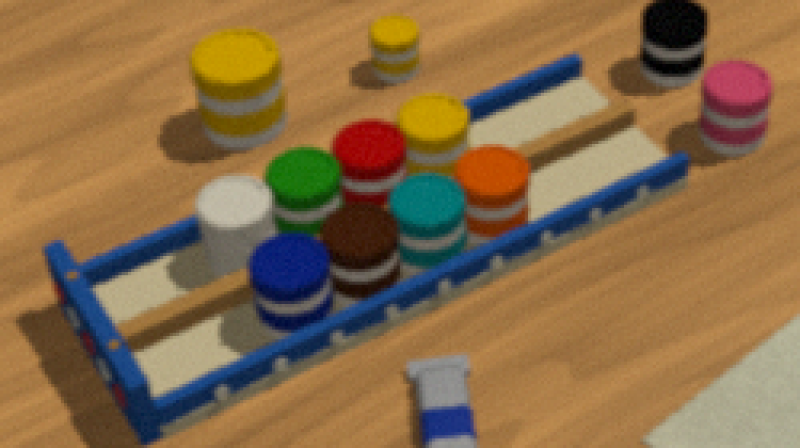

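The crop confirms the yellow pot is the last one of the near row; the big and small yellow pots are off the rack. Now a wrist view from above the open end.

Run:
```python
from cell import r
import cv2,numpy as np
print(r.solve_ik([0.577,0.0,0.26],[180,0,0]))
r.reach([0.577,0.0,0.26],[180,0,0]); r.command_gripper(0.0)
f=r.grab_frame("wrist"); cv2.imwrite("pics/w1.png",f["pixels"]); np.savez("pics/w1.npz",**f)
print(r.current_time_s(),r.current_q(),r.current_ee_pos(),-f["R"].T@f["t"],f["R"][2])
```

```text
[-37.33872387   9.22183443  39.43433296  90.35040613  -5.89254207
  82.54140954   2.49797986]
3.6 [-37.3370747    9.22119502  39.43334927  90.34890982  -5.89414421
  82.54159827   2.49653302] [5.77010715e-01 4.65085249e-06 2.60017406e-01] [0.57696005 0.07665518 0.42968872] [-1.83585947e-04 -3.00412255e-01 -9.53809438e-01]
```

View pics/w1.png

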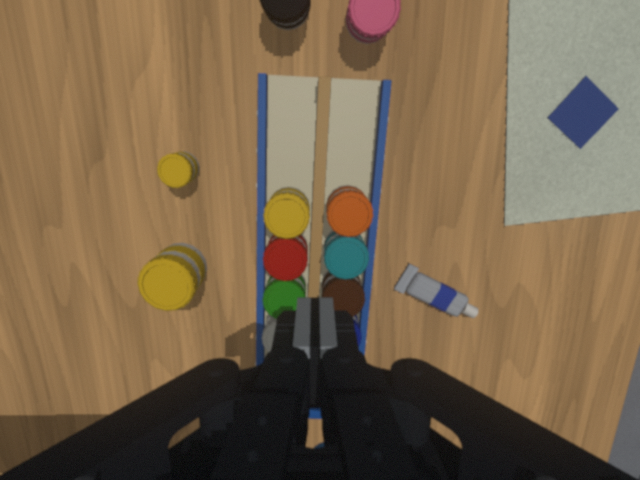

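The wrist view shows the near row ending at yellow (287,215) and the far row at orange (350,212). The open end is near row 76, spares are beyond it, and the strips run from (262,74) and (387,80). Now I compute poses.

Run:
```python
from h import *
w=load("w1");a=load("scene0")
hsv=cv2.cvtColor(w["pixels"],cv2.COLOR_BGR2HSV)
m=cv2.inRange(hsv,(100,120,60),(125,255,255))
def edge(x0,x1,outer):
    pts=[]
    for v in range(95,300,5):
        xs=np.flatnonzero(m[v,x0:x1])
        if len(xs)>2: pts.append(plane(w,((xs.min() if outer=="L" else xs.max()+1)+x0-.5,v),0.026)[:2])
    pts=np.array(pts); k=np.polyfit(pts[:,1],pts[:,0],1); print(outer,len(pts),k,np.std(pts[:,0]-np.polyval(k,pts[:,1]))); return k
l=edge(248,275,"L"); R=edge(360,400,"R")
c=(l+R)/2; yaw=-np.degrees(np.arctan(c[0])); print("width",np.polyval(R-l,0),"yaw",yaw,"centre x at y=0",c[1])
for p in[(268,75),(316,77),(330,78),(379,80)]: print("open end",plane(w,p,.010))
for p in[(179.7,299),(191.6,320),(197,335)]: print("stop",plane(a,p,.010))
for n,(x,y,lo,hi) in dict(yellow=(287,215,(20,100,60),(34,255,255)),orange=(350,212,(6,150,80),(17,255,255)),red=(286,258,(0,150,60),(5,255,255)),turq=(346,256,(80,100,50),(98,255,255))).items():
    k=np.zeros_like(m);cv2.circle(k,(x,y),30,255,-1); q=cv2.inRange(hsv,lo,hi)&k
    cs=max(cv2.findContours(q,0,2)[0],key=cv2.contourArea); (u,v),rad=cv2.minEnclosingCircle(cs); P=plane(w,(u,v),.056); print(n,u,v,rad,P, "off centre",P[0]-np.polyval(c,P[1]))
for p in[(286,3),(373,10)]: print("spare",plane(w,p,.046))
```

```text
L 41 [0.04716322 0.52001045] 0.0002691546559202004
R 40 [0.04684726 0.64129117] 0.0003040069556623217
width 0.1212807216073375 yaw -2.6912210353051647 centre x at y=0 0.5806508103641304
open end [0.53186199 0.1112049  0.01      ]
open end [0.57796214 0.10949453 0.01      ]
open end [0.59143542 0.10862172 0.01      ]
open end [0.63866685 0.10690623 0.01      ]
stop [ 0.51388513 -0.22975223  0.01      ]
stop [ 0.57378065 -0.23432971  0.01      ]
stop [ 0.61045396 -0.24170832  0.01      ]
yellow 286.0920715332031 212.8248291015625 25.43577766418457 [ 0.54993388 -0.01349925  0.056     ] off centre -0.03008239352394726
orange 348.88397216796875 212.2763671875 23.558916091918945 [ 0.60922378 -0.01285576  0.056     ] off centre 0.02917725431893936
red 285.2787780761719 258.0269775390625 22.221742630004883 [ 0.54825984 -0.05887462  0.056     ] off centre -0.02962355473025835
turq 346.3597412109375 256.81243896484375 22.419925689697266 [ 0.60796702 -0.05749529  0.056     ] off centre 0.0300187899787816
spare [0.55262141 0.16422398 0.046     ]
spare [0.62562569 0.15913029 0.046     ]
```

```bash
cat > push.py <<'E'
import sys,numpy as np
from cell import r
u=np.array([.047,.9989,0]); S={"near":np.array([.5392,-.2412,0]),"far":np.array([.5992,-.2440,0])}[sys.argv[1]]
O=[180,0,-2.7]; P=lambda s,z:S+s*u+[0,0,z]
F=lambda:float(r.current_wrist_force()@u)
r.reach(P(.287,.11),O); r.movel(P(.287,.018),vel=.08); r.hold(.15)
b=F(); print("baseline",round(b,2))
s=.287
while s>.180:
    d=.010 if s>.2 else .001
    if s>.235: d=.02
    s-=d; r.movel(P(s,.018),vel=.04 if d>.005 else .01)
    f=F()-b; print(round(s,4),round(f,2),round(float((r.current_ee_pos()-S)@u),4),round(r.current_time_s(),2))
    if f>6: r.hold(.1); print("held",F()-b); 
    if F()-b>6: break
r.movel(P(s+.03,.018),vel=.06); r.movel(P(s+.03,.11),vel=.12)
print("t",r.current_time_s())
E
python3 push.py near
```

```text
baseline -0.13
0.267 0.08 0.267 6.38
0.247 0.36 0.2466 7.03
0.227 1.08 0.2264 7.67
0.217 -0.31 0.2163 8.07
0.207 0.51 0.2062 8.47
0.197 -0.24 0.1962 8.88
0.196 0.47 0.1959 9.12
0.195 0.93 0.1953 9.38
0.194 2.05 0.1942 9.62
0.193 0.69 0.193 9.88
0.192 1.19 0.1918 10.12
0.191 1.74 0.1908 10.38
0.19 2.38 0.1899 10.62
0.189 0.74 0.1888 10.88
0.188 0.74 0.1878 11.12
0.187 2.19 0.1871 11.38
0.186 4.58 0.187 11.62
0.185 6.81 0.1869 11.88
held 7.0378108752989945
t 13.5417
```

The near row stopped at s = 0.187 m, exactly as predicted, with a clear force rise. Far lane next.

```bash
python3 push.py far
python3 - <<'E'
from cell import r
import cv2,numpy as np
r.reach([0.585,0.06,0.30],[180,0,-2.7])
f=r.grab_frame("wrist"); np.savez("pics/w2.npz",**f); g=r.grab_frame("scene"); np.savez("pics/scene2.npz",**g)
s=cv2.resize(g["pixels"][200:360,140:410],(800,474),interpolation=3)
cv2.imwrite("pics/w2.png",f["pixels"]);cv2.imwrite("pics/s2.png",s); print(r.current_time_s())
E
```

```text
baseline -0.88
0.267 1.07 0.267 16.11
0.247 1.45 0.2464 16.76
0.227 1.39 0.2263 17.41
0.217 1.03 0.2162 17.81
0.207 0.2 0.2061 18.21
0.197 1.29 0.1961 18.61
0.196 0.97 0.1958 18.86
0.195 1.51 0.1953 19.11
0.194 2.16 0.1944 19.36
0.193 2.51 0.193 19.61
0.192 1.69 0.1918 19.86
0.191 1.45 0.1908 20.11
0.19 1.56 0.1898 20.36
0.189 2.36 0.1888 20.61
0.188 2.23 0.1878 20.86
0.187 2.5 0.187 21.11
0.186 4.69 0.1868 21.36
0.185 6.28 0.1868 21.61
held 7.357102597062854
t 23.275
24.2333
```

View pics/s2.png

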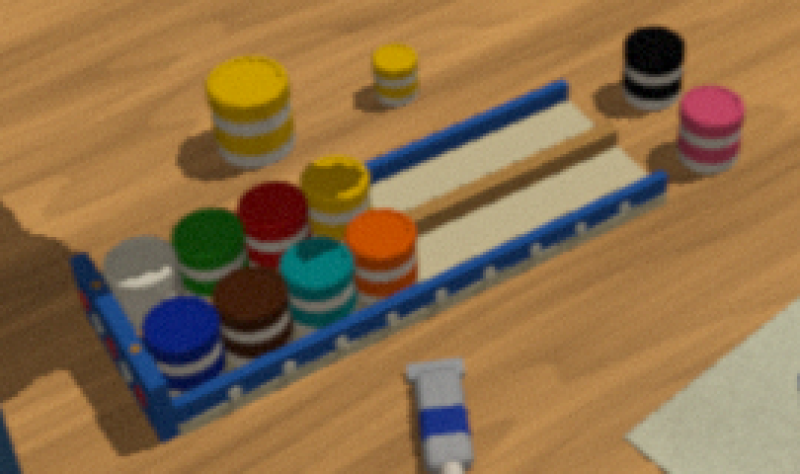

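View pics/w2.png

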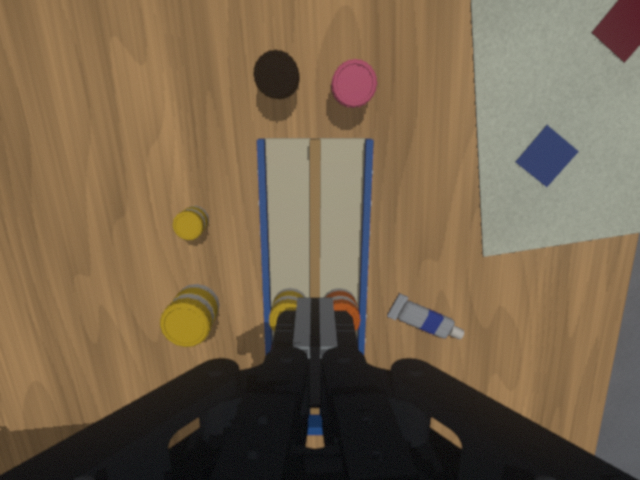

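The scene crop shows both rows tight against the end board, all pots upright. The spares, mug side, tube and other yellow pots are unmoved. The wrist view shows yellow (290,315) and orange (342,315) level, with the lanes behind them clear.

```bash
python3 -c "
from cell import r
r.finish_job()"
```

```text
the job is handed in; nothing more can be done
```

I pushed both rows home with the closed fingers, each as one train from the open end, and handed the job in just after 24 s of the 48 s allowed. No pot was picked up.

- **Pushing force:** the rows slid with up to about 2.5 N. In each lane the fingers stopped with their centre 187 mm from the end stop. Subtracting an assumed 11 mm half-width of the fingers, that is 176 mm, or four pot diameters. The force then rose to about 7 N, and I backed off.
- **Last pictures:** the scene view shows all eight pots upright in their lanes. White and blue are at the end board and no gaps are visible. The spares and the tube look unmoved. The mug was outside the final crop, so I did not check it, but the arm worked well away from it.
- **Limits of the checks:** I did not measure the final gaps in millimetres, and the gripper hid part of the rows in the last wrist view. No check failed or disagreed.

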